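Lock the jar, unscrew its tight cap and hold it above

TASK

Pick up the mallet and knock the sprung peg of the jar holder fully down with it, so that the jar is locked, then put the mallet back down on the bench. Then unscrew the tight cap of that jar anticlockwise until its threads let go, without lifting or tipping the jar out of the holder, and raise it straight up. Finish while holding the cap in the gripper, level and still, about 3 cm above the jar's mouth; leave the other things alone.

Things in the scene. Friction and masses are not known exactly. Their poses are not given: they have to be found in the camera images.
- mallet_grip (a point): Place to grip the mallet: on the handle's centre line, 65 mm behind the head's axis, 40 mm above the lower striking face. Mallet stands on that face, handle level. Axes: x along the handle to the head, y level across it, z up. Handle 26 mm wide (y), 22 mm high; it ends 105 mm behind this point. Rubber head: upright cylinder 54 mm across, 76 mm high. 0.42 kg in all.
- mallet_face (a point): Centre of the mallet's lower striking face (65 mm in +x and 40 mm below mallet_grip, same axes): flat, 54 mm across, on the bench at the start.
- peg_top (a point): Centre of the flat round head (26 mm across) of the holder's sprung steel peg; 94 mm above the bench when up, 78 mm when fully down. Axes: the holder's, z up; the jar's axis is 98 mm away along -y. The peg carries a flat shoe that comes down beside the jar's square foot and keeps the jar from turning.
- peg (a joint): How far the peg has been driven down, m: 0 up, 0.016 fully down (hard stop). Takes about 6 N to start and 8 N at the bottom; it stays where it is driven (a stiff guide outdoes its weak spring).
- holder: Low metal jar holder fixed to the bench, 112 x 112 mm, 14 mm high, with a round pocket for the jar. Origin: under the pocket's centre, at bench height. The peg's guide, 66 mm high, stands 98 mm from it along +y.
- cap_center (a point): Centre (half-way up) of the round knurled steel cap of the jar in the holder, 60 mm across, 20 mm high, 0.08 kg; 91.5 mm above the bench while on. z up. Tight: 0.2 to 0.5 N m. Unscrews anticlockwise from above. Yaw minus jar_mouth's yaw: 0 to 0.21 rad at the start; short threads let go at about 0.8, cap lifts off from 0.9 to 1.4 (best 1.1), a stop blocks it at about 1.5.
- jar_mouth (a point): Centre of the jar's mouth (top of its neck), 96 mm above the bench, on the cap's axis, with the jar's yaw. Under the cap the white jar is round, 54 mm across. A sprung seal in the mouth pushes the cap up a millimetre or two as it comes free.
- jar: The jar in the holder; origin under its foot's centre, 6 mm above the bench, z up. Square 60 mm foot, 22 mm high, loose in the pocket (1 mm play); 0.5 kg, so it lifts out if the cap is pulled too soon. Peg up: it turns with its cap. Peg down: it turns some 0.15 rad at most.
- tape_roll: Bystander: roll of tape lying flat, 68 mm across, 24 mm high; leave it alone.
- screwdriver: Bystander: screwdriver lying at the far side; leave it alone.
- wrench: Bystander: steel wrench lying beyond the jar holder; leave it alone.
- spray_can: Bystander: grey can, 56 mm across, 170 mm high; leave it alone.
- spare_jar: Bystander: another closed white jar, 64 mm across, 85 mm high, round down to the bench, not in the holder; leave it alone.
- socket: Bystander: small steel wrench socket, 24 mm across, 35 mm high; leave it alone.
- glue: Bystander: white bottle, 50 mm across, 100 mm high; leave it alone.

How it is judged:
By the outcome, as a careful person would: the job done as asked, in the order asked, and still so for the second after the job is handed in, while the arm keeps its last pose, push and grip.
It also fails if it takes over 54 s, if anything falls off the work surface, if the arm or the gripper's body presses on something with over 40 N, if the wrist force passes 120 N, or if a joint passes its speed limit or range.

ROBOT

A 6-joint arm with a two-finger parallel gripper is mounted at the origin on the work surface. World frame = base frame: x ahead of the robot, y to its left, z up, the work surface at z = 0. Lengths are in m, angles in rad, forces in N, time in s.
With the tool pointing down it reaches from about 0.275 to 0.775 m from the base axis. Payload 14.6 kg.
Tool frame: the origin (TCP) lies between the finger pads; the fingertips stand 17 mm ahead of it and the grasp point (between the pads) lies 2 mm behind it; z points along the fingers, x is the direction in which the jaws open and shut, and the axes are right-handed (so a half turn about z gives the same grasp; the last joint's range is limited). The gripper opens to 85 mm and grips with 20 to 120 N. Pads are 22 mm wide; open, the fingers measure 114 mm over their backs; the gripper's body (76 mm by 85 mm) begins 54 mm behind the grasp point. The pads swing forward as they close: fully open they stand 13 mm farther back than shut.
Start: joints at [0.972, 0.263, -0.048, 1.259, 0, 1.415], TCP at [0.225, 0.474, 0.248] pointing down, gripper open.
Joint ranges: [-2.65, 2.65], [-0.89, 1.7], [-1.18, 1.37], [-2.13, 2.11], [-1.35, 1.29], [-3.14, 3.14]. Speed limits (rad/s): [1.89, 1.89, 2.57, 2.79, 3.14, 3.14].

INTERFACE

Orientations are given as a rotation vector (axis times angle).
In Python, from rig import observe, snapshot, camera_params, finish_job gives the robot as it stands.
- The arm moves only by the tool servo_tool, never from a script. Its argument "commands" is a list that holds one entry, the list of rows, each a list of 7 numbers: the turn, a rotation vector about the tool's x, y, z each as a share of 45 degrees, from -1 to 1, then the shift along the tool's x, y, z each as a share of 0.25 m, from -1 to 1, then the opening, from 0 (shut) to 1 (fully open). A call has 1 to 20 rows; each row is the pose to reach, as a shift and turn from the pose measured when the call began, along the tool's axes at that moment; what a row does not reach only later rows make up. A row lasts 1/12 s, in which the tool goes at most 41.7 mm and 7.16 degrees, less where a joint would pass 70% of its speed; a pose out of reach is approached as far as the arm can. A call with a number of a shift or a turn outside -1 to 1 is refused whole. A call with a gripper value outside its range is refused whole. The fingers move at their own pace and stop on an object; "grip_force" is the grip in N (left out, the last holds). Time passes only in rows, so rows that repeat a pose let the fingers close. It gives the time, the measured TCP pose, the force and the opening at its end, in the units of the state.
- observe(): the state, without advancing time (a new reading comes with each control period).
- snapshot(name): name is "scene" or "side" or "wrist"; returns the picture (384x512x3 uint8, blue, green, red); there is no depth.
- camera_params(name): a dict with "camera_matrix" (3x3 intrinsics, pixels), "distortion" ([k1, k2, p1, p2, k3] as OpenCV has them; the pictures are not rectified), "position" and "rotation" of the camera in the world; the wrist camera has in their place "mount" (4x4, takes a point from camera to tool coordinates, whose origin is the TCP and whose axes are the tool frame's). Camera axes: x right, y down, z forward; pixel columns grow to the right and rows downward; lengths in m; the calibration is good to about 2 mm. A picture is of the moment at which its call begins: read the wrist's pose just before it. camera_params takes no time and is no camera call.
- finish_job(): hands the job in, once; it reports no verdict.
The state is a dict: "clock": time; "q": joint angles; "joint_vel": joint speeds; "joint_efforts": joint torques, N m; "ee_pos": TCP position; "tcp_rot": TCP orientation; "ft_force": force on the tool from outside, world axes, zero at the start; "moment": the same for the moment, N m; "opening": finger opening in m.
Only numpy, scipy, OpenCV 4.12 (cv2) and the standard library are available. Lean on these libraries where they do the work, as an engineer would, in place of code of your own. Each camera call takes 0.05 s, during which the arm holds its last target. There are 200 camera calls.

## Working session

There is one attempt and no reset: what is moved stays moved. The work goes in short steps, Python scripts to look and compute and a tool call to move; the robot and the scene stay as the last step left them, time stands still between calls to the robot, and variables do not carry over. Pictures are saved under pics/ and viewed, about 8 in all and at most 12, crops included, and the job is handed in when it is done.

Besides the shell and the picture viewer there is one more tool, called after ">>>" by a JSON object that holds its "name" and its "arguments". servo_tool: Moves the arm, as the interface text tells. Its arguments: {"type":"object","properties":{"commands":{"type":"array","items":{"type":"array","items":{"type":"array","items":{"type":"number"}}}},"grip_force":{"type":"number"}},"required":["commands"]}

```bash
mkdir -p pics; ls; cat > h.py <<'E'
import numpy as np, cv2
from scipy.spatial.transform import Rotation as R
from rig import observe, snapshot, camera_params, finish_job
def cam(name,st=None):
    p=camera_params(name);K=np.array(p["camera_matrix"]);d=np.array(p["distortion"])
    if "mount" in p:
        st=st or observe();T=np.eye(4);T[:3,:3]=R.from_rotvec(st["tcp_rot"]).as_matrix();T[:3,3]=st["ee_pos"]
        T=T@np.array(p["mount"]);return K,d,T[:3,:3],T[:3,3]
    r=np.array(p["rotation"]);r=r if r.shape==(3,3) else R.from_rotvec(r).as_matrix()
    return K,d,r,np.array(p["position"])
def ray(c,uv):
    K,d,r,o=c;n=cv2.undistortPoints(np.array(uv,float).reshape(-1,1,2),K,d).reshape(-1,2)
    return o,np.c_[n,np.ones(len(n))]@r.T
def onz(c,uv,z):
    o,v=ray(c,uv);return o+v*((z-o[2])/v[:,2])[:,None]
def proj(c,P):
    K,d,r,o=c;return cv2.projectPoints((np.array(P,float).reshape(-1,3)-o)@r,np.zeros(3),np.zeros(3),K,d)[0].reshape(-1,2)
def totool(st,P):  # world points -> tool coords / 0.25
    return (np.array(P)-st["ee_pos"])@R.from_rotvec(st["tcp_rot"]).as_matrix()/0.25
E
python3 - <<'E'
from h import *
s=observe();print(s)
for n in("scene","side","wrist"):
    cv2.imwrite(f"pics/{n}0.png",snapshot(n)); c=cam(n,s);print(n,c[3].round(3),c[2].round(2).tolist(),c[0][0,0])
a=cv2.imread("pics/scene0.png");b=cv2.imread("pics/side0.png")
E
```

```text
pics
{'clock': 0.0, 'q': array([ 9.71707031e-01,  2.63516985e-01, -4.89238528e-02,  1.25939514e+00,
        2.11368308e-05,  1.41548601e+00]), 'joint_vel': array([-0.00169358, -0.0009022 ,  0.00114076, -0.00263434, -0.00200503,
       -0.0015367 ]), 'joint_efforts': array([-3.36990030e-03, -6.37629747e+01,  3.84571195e+01,  1.37649055e-02,
       -3.31851279e-04, -7.65055074e-05]), 'ee_pos': array([0.22527404, 0.47393612, 0.24783297]), 'tcp_rot': array([ 2.65552610e+00,  1.67788922e+00, -1.51188682e-03]), 'ft_force': array([-0.25324803,  1.02853684, -0.39988559]), 'moment': array([-0.02394282,  0.02727903,  0.04825152]), 'opening': 0.08563792805331287}
scene [1.243 0.454 1.089] [[-0.6, 0.63, -0.49], [0.8, 0.48, -0.37], [0.01, -0.61, -0.79]] 494.2734645610368
side [-0.011 -0.771  0.898] [[0.79, -0.39, 0.48], [-0.61, -0.5, 0.61], [-0.0, -0.78, -0.63]] 410.29747393865443
wrist [0.152 0.508 0.373] [[0.43, 0.86, 0.28], [0.9, -0.41, -0.14], [-0.0, 0.31, -0.95]] 272.1504927433693
```

View pics/scene0.png

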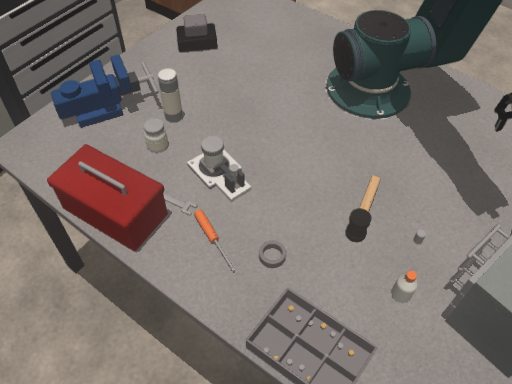

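View pics/side0.png

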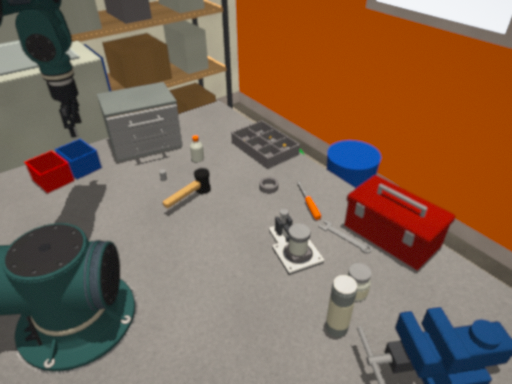

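Scene view: mallet handle runs from (377,180) to its head at (359,222), jar cap at (213,147), peg near (238,172). The side view agrees. I'll take enlarged crops next.

```bash
python3 - <<'E'
from h import *
a=cv2.imread("pics/scene0.png");b=cv2.imread("pics/side0.png")
f=lambda i,x,y:cv2.resize(i[y:y+70,x:x+90],None,fx=4.4,fy=4.2,interpolation=cv2.INTER_CUBIC)
cv2.imwrite("pics/crops.png",np.vstack([np.hstack([f(a,175,130),f(a,320,173)]),np.hstack([f(b,255,203),f(b,150,155)])]))
for n,i,zs in(("scene",a,None),("side",b,None)):
    c=cam(n);h=cv2.cvtColor(i,cv2.COLOR_BGR2HSV)
    x0,y0,w,hh=(340,170,50,50) if n=="scene" else (155,165,55,50)
    m=cv2.inRange(h,(10,90,90),(28,255,255))[y0:y0+hh,x0:x0+w]
    ys,xs=np.nonzero(m);P=onz(c,np.c_[xs+x0,ys+y0],0.045)[:,:2]
    mu=P.mean(0);u,s,v=np.linalg.svd(P-mu);t=(P-mu)@v[0]
    print(n,len(P),mu.round(4),v[0].round(3),t.min().round(3),t.max().round(3),(mu+v[0]*t.min()).round(3),(mu+v[0]*t.max()).round(3))
    print(onz(c,[(359,216)] if n=="scene" else [(203,172)],0.076), onz(c,[(213,145)] if n=="scene" else [(299,229)],0.1015))
E
```

```text
scene 322 [0.4198 0.2265] [0.973 0.23 ] -0.062 0.058 [0.36  0.212] [0.477 0.24 ]
[[0.52555415 0.24750304 0.076     ]] [[ 0.58110053 -0.17968189  0.1015    ]]
side 358 [0.4301 0.2239] [-0.969 -0.247] -0.082 0.076 [0.51  0.244] [0.356 0.205]
[[0.52966647 0.24474088 0.076     ]] [[ 0.58146739 -0.18268261  0.1015    ]]
```

View pics/crops.png

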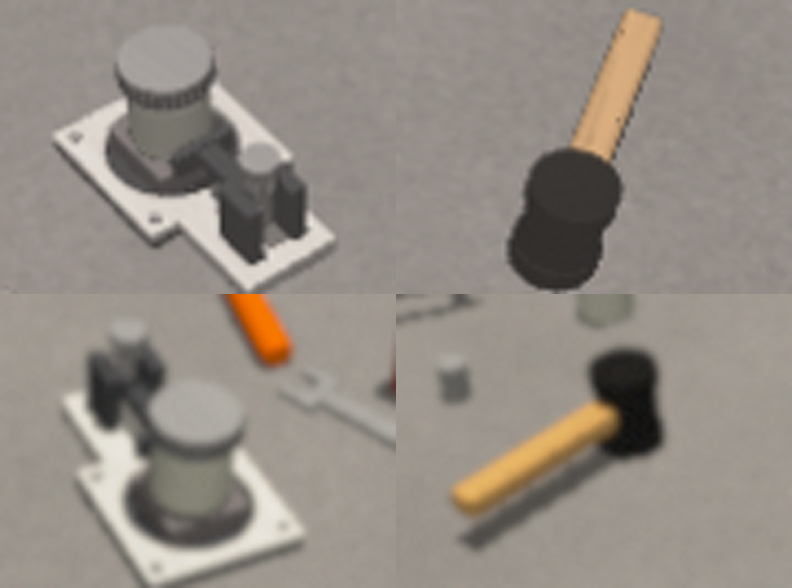

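```bash
python3 - <<'E'
from h import *
a=cam("scene");b=cam("side")
for n,p,q,z in(("cap",(212.5,144.3),(299.5,231.3),.1015),("peg",(234.8,167.6),(284.1,211.8),.094),("mal",(360,218.7),(201.6,174.3),.076)):
    print(n,onz(a,p,z).round(4),onz(b,q,z).round(4))
    (o,v),(o2,v2)=ray(a,p),ray(b,q);A=[np.eye(3)-np.outer(k,k)/(k@k) for k in(v[0],v2[0])];print(np.linalg.solve(A[0]+A[1],A[0]@o+A[1]@o2).round(4))
s=observe();print(R.from_rotvec(s["tcp_rot"]).as_matrix().round(3).tolist())
E
```

```text
cap [[ 0.58   -0.1824  0.1015]] [[ 0.5764 -0.1904  0.1015]]
[ 0.5783 -0.1862  0.0974]
peg [[ 0.6028 -0.0869  0.094 ]] [[ 0.6013 -0.0958  0.094 ]]
[ 0.6024 -0.0907  0.0903]
mal [[0.5312 0.2536 0.076 ]] [[0.519  0.2363 0.076 ]]
[0.5251 0.2507 0.0655]
[[0.429, 0.903, -0.0], [0.903, -0.429, -0.001], [-0.001, -0.0, -1.0]]
```

>>> {"name": "servo_tool", "arguments": {"commands": [[[0,0,-0.87,-0.3,1,0.2,1],[0,0,-0.87,-0.3,1,0.2,1],[0,0,-0.87,-0.3,1,0.2,1],[0,0,-0.87,-0.3,1,0.2,1],[0,0,-0.87,-0.3,1,0.2,1],[0,0,-0.87,-0.3,1,0.2,1],[0,0,-0.87,-0.3,1,0.2,1],[0,0,-0.87,-0.3,1,0.2,1],[0,0,-0.87,-0.3,1,0.2,1],[0,0,-0.87,-0.3,1,0.2,1]]]}}

```text
clock: 0.98
ee_pos: [0.4187, 0.2988, 0.1979]
tcp_rot: [-1.941, -2.47, 0.002]
ft_force: [-0.4, -0.7, -0.0]
opening: 0.0854
```

```bash
python3 - <<'E'
from h import *
s=observe();print(s['clock'],s['ee_pos'],s['q'].round(2),s['joint_vel'].round(3));M=R.from_rotvec(s['tcp_rot']).as_matrix();print(np.degrees(np.arctan2(M[1,0],M[0,0])),M[2].round(3))
i=snapshot("wrist");cv2.imwrite("pics/w1.png",i);c=cam("wrist",s)
print(proj(c,[[.46,.233,.051],[.523,.249,.076],[.358,.208,.04]]).round(0), totool(s,[.46,.233,.16]))
E
```

```text
0.9833 [0.41865557 0.29880657 0.19786602] [ 0.46  0.27 -0.18  1.12 -0.    0.22] [ 0.031 -0.011  0.002  0.002 -0.     0.   ]
103.658269709704 [-0.    -0.001 -1.   ]
[[188. 207.]
 [188. 273.]
 [182. 104.]] [-0.29476616  0.09873266  0.15147279]
```

View pics/w1.png

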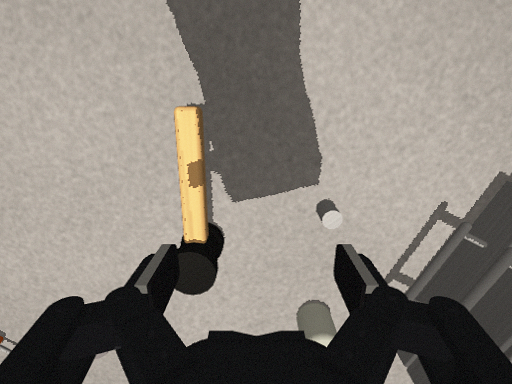

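The wrist view shows the handle from (187,107) at the tail to (195,242) at the head, whose top is near (196,270), so the head sits about 8 px right of my prediction.

```bash
python3 - <<'E'
from h import *
s=observe();c=cam("wrist",s)
P=onz(c,[(187,108),(195,241),(196,270)],.051);P[2]=onz(c,[(196,270)],.076);d=P[1]-P[0];d/=np.linalg.norm(d)
print(P.round(4),np.degrees(np.arctan2(d[1],d[0])),(P[0]+.105*d).round(4),(P[2]-.065*d).round(4))
E
```

```text
[[0.3596 0.216  0.051 ]
 [0.4985 0.2475 0.051 ]
 [0.5177 0.2572 0.076 ]] 12.803969679818794 [0.462  0.2392 0.051 ] [0.4543 0.2428 0.076 ]
```

>>> {"name": "servo_tool", "arguments": {"commands": [[[0,0,0,-0.28,0.106,0.15,1],[0,0,0,-0.28,0.106,0.3,1],[0,0,0,-0.28,0.106,0.45,1],[0,0,0,-0.28,0.106,0.58,1],[0,0,0,-0.28,0.106,0.64,1],[0,0,0,-0.28,0.106,0.64,1],[0,0,0,-0.28,0.106,0.64,1],[0,0,0,-0.28,0.106,0.64,1],[0,0,0,-0.28,0.106,0.64,0.3],[0,0,0,-0.28,0.106,0.64,0.15],[0,0,0,-0.28,0.106,0.64,0],[0,0,0,-0.28,0.106,0.64,0],[0,0,0,-0.28,0.106,0.64,0],[0,0,0,-0.28,0.106,0.64,0],[0,0,0,-0.28,0.106,0.64,0],[0,0,0,-0.28,0.106,0.64,0]]], "grip_force": 100}}

```text
clock: 2.37
ee_pos: [0.4607, 0.2376, 0.0386]
tcp_rot: [1.94, 2.471, -0.001]
ft_force: [-2.9, -0.9, 8.6]
opening: 0.0247
```

```bash
python3 - <<'E'
from h import *
s=observe();print(s['clock'],s['ee_pos'],s['ft_force'],s['moment'],s['opening']);M=R.from_rotvec(s['tcp_rot']).as_matrix();print(np.degrees(np.arctan2(M[1,0],M[0,0])),M[2].round(3))
E
```

```text
2.3667 [0.46071412 0.23755212 0.0385922 ] [-2.93909606 -0.86232871  8.55621226] [-0.06938801  0.29195     0.00498277] 0.024710648073352347
103.72654523050211 [-0. -0. -1.]
```

>>> {"name": "servo_tool", "arguments": {"commands": [[[0,0,0,0,0,-0.15,0],[0,0,0,0,0,-0.3,0],[0,0,0,0,0,-0.45,0],[0,0,0,0,0,-0.6,0],[0,0,0.05,-0.1,0,-0.65,0],[0,0,0.15,-0.25,0,-0.65,0],[0,0,0.25,-0.4,0,-0.65,0],[0,0,0.35,-0.55,0,-0.65,0],[0,0,0.45,-0.7,0,-0.65,0],[0,0,0.55,-0.8,0,-0.65,0],[0,0,0.6,-0.9,0,-0.65,0],[0,0,0.6,-0.9,0,-0.65,0],[0,0,0.6,-0.9,0,-0.65,0],[0,0,0.6,-0.9,0,-0.65,0]]]}}

```text
clock: 3.53
ee_pos: [0.5136, 0.0192, 0.2008]
tcp_rot: [-2.462, -1.949, 0.002]
ft_force: [-1.1, -0.2, -5.4]
opening: 0.0247
```

```bash
python3 - <<'E'
from h import *
s=observe();print(s['clock'],s['ee_pos'],s['ft_force'],s['moment'],s['opening']);M=R.from_rotvec(s['tcp_rot']).as_matrix();print(np.degrees(np.arctan2(M[1,0],M[0,0])),M[2].round(3))
i=snapshot("wrist");cv2.imwrite("pics/w2.png",i);c=cam("wrist",s)
print(proj(c,[[.6024,-.0907,.094],[.5783,-.1862,.1015]]).round(0))
E
```

```text
3.5333 [0.51363096 0.01921016 0.20082805] [-1.09306883 -0.2245465  -5.39488876] [ 0.09310362  0.19546204 -0.01281081] 0.024650903286253353
76.7341073908769 [-0.    -0.001 -1.   ]
[[173. 299.]
 [ 75. 302.]]
```

View pics/w2.png

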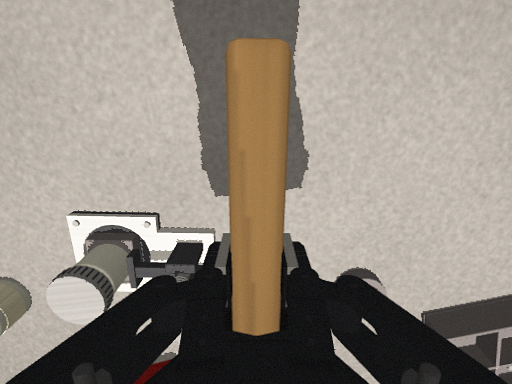

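The wrist view shows the mallet held straight. The cap top is at about (80,299) against a predicted (75,302), and the holder plate's edge lies parallel to the image rows.

```bash
python3 - <<'E'
from h import *
s=observe();c=cam("wrist",s);i=cv2.imread("pics/w2.png");M=R.from_rotvec(s['tcp_rot']).as_matrix()
P=onz(c,[(80,299)],.1015)[0];print(P)
# plate edge direction at z=.014? take two edge points near (75,213),(155,213)
g=cv2.inRange(i[195:240,60:170],(200,200,200),(255,255,255));
e=[(60+x,195+np.nonzero(g[:,x])[0].min()) for x in range(18,92)]
Q=onz(c,e,.014);f=np.polyfit(Q[:,1],Q[:,0],1);y=np.arctan2(1,f[0]);print(np.degrees(y),e[0],e[-1])
for C in(P[:2],np.array([.5783,-.1862])): print("peg",C+.098*np.array([np.cos(y),np.sin(y)]))
E
```

```text
[ 0.57630423 -0.17889731  0.1015    ]
75.73676969738716 (78, np.int64(216)) (151, np.int64(217))
peg [ 0.60044919 -0.08391826]
peg [ 0.60244496 -0.09122094]
```

>>> {"name": "servo_tool", "arguments": {"commands": [[[0,0,0,-0.12,0.06,0,0],[0,0,0,-0.24,0.12,0,0],[0,0,0,-0.336,0.184,0,0],[0,0,0,-0.336,0.184,0,0],[0,0,0,-0.336,0.184,0.1,0],[0,0,0,-0.336,0.184,0.18,0],[0,0,0,-0.336,0.184,0.235,0],[0,0,0,-0.336,0.184,0.235,0],[0,0,0,-0.336,0.184,0.235,0],[0,0,0,-0.336,0.184,0.235,0]]]}}

```text
clock: 4.42
ee_pos: [0.5396, -0.0722, 0.1431]
tcp_rot: [2.461, 1.952, -0.0]
ft_force: [-0.0, 0.4, -3.7]
opening: 0.0244
```

```bash
python3 - <<'E'
from h import *
s=observe();print(s['clock'],s['ee_pos'],s['ft_force'],s['moment'],s['opening'])
f=lambda i,x,y:cv2.resize(i[y:y+90,x:x+100],None,fx=4,fy=4,interpolation=cv2.INTER_CUBIC)
a=snapshot("scene");b=snapshot("side");cv2.imwrite("pics/s2.png",np.hstack([f(a,180,110),f(b,240,170)]))
for n,i in(("scene",a),("side",b)):print(proj(cam(n),[[.602,-.0885,.094]]))
E
```

```text
4.4167 [ 0.53961811 -0.07221848  0.14311446] [-0.03160768  0.36023783 -3.74184813] [0.01193166 0.1706301  0.0466612 ] 0.024435681188553004
[[234.53164192 167.12603906]]
[[282.68518581 210.41787161]]
```

View pics/s2.png

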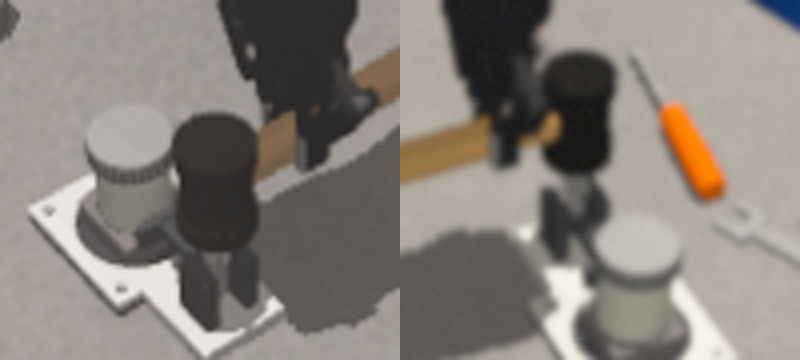

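Both views show the mallet face centred just above the peg. Pressing down now.

>>> {"name": "servo_tool", "arguments": {"commands": [[[0,0,0,0,0,0.03,0],[0,0,0,0,0,0.05,0],[0,0,0,0,0,0.065,0],[0,0,0,0,0,0.08,0],[0,0,0,0,0,0.09,0],[0,0,0,0,0,0.1,0],[0,0,0,0,0,0.106,0],[0,0,0,0,0,0.106,0]]]}}

```text
clock: 5.18
ee_pos: [0.5401, -0.0726, 0.1166]
tcp_rot: [2.461, 1.951, 0.001]
ft_force: [2.1, 0.6, -0.9]
opening: 0.0244
```

```bash
python3 - <<'E'
from h import *
s=observe();print(s['clock'],s['ee_pos'],s['ft_force'],s['moment'],s['opening'])
E
```

```text
5.1833 [ 0.54008606 -0.07258542  0.11663056] [ 2.11126911  0.60956653 -0.89294171] [ 0.10033137 -0.59481017  0.04662375] 0.02435147715820169
```

>>> {"name": "servo_tool", "arguments": {"commands": [[[0,0,0,0,0,0.004,0],[0,0,0,0,0,0.008,0],[0,0,0,0,0,0.012,0],[0,0,0,0,0,0.012,0]]]}}

```text
clock: 5.52
ee_pos: [0.5396, -0.0724, 0.1152]
tcp_rot: [2.46, 1.951, 0.001]
ft_force: [-13.6, 4.3, 29.3]
opening: 0.0244
```

```bash
python3 - <<'E'
from h import *
s=observe();print(s['clock'],s['ee_pos'],s['ft_force'],s['moment'],s['opening'])
E
```

```text
5.5167 [ 0.53957748 -0.07244904  0.11518507] [-13.64339988   4.26298622  29.31886032] [0.53680516 1.23622973 0.05963478] 0.024403523642072034
```

33 N at the hard stop, so the peg should be down. Lifting off and moving back toward the mallet's place.

>>> {"name": "servo_tool", "arguments": {"commands": [[[0,0,0,0,0,-0.08,0],[0,0,0,0,0,-0.2,0],[0,0,0,0,0,-0.32,0],[0,0,0,0,0,-0.36,0],[0,0,-0.05,0.1,-0.06,-0.36,0],[0,0,-0.15,0.25,-0.16,-0.36,0],[0,0,-0.25,0.38,-0.25,-0.36,0],[0,0,-0.35,0.5,-0.34,-0.36,0],[0,0,-0.45,0.62,-0.42,-0.36,0],[0,0,-0.5,0.74,-0.5,-0.36,0],[0,0,-0.6,0.85,-0.57,-0.36,0],[0,0,-0.6,0.9,-0.59,-0.36,0],[0,0,-0.6,0.9,-0.59,-0.36,0],[0,0,-0.6,0.9,-0.59,-0.36,0]]]}}

```text
clock: 6.68
ee_pos: [0.4464, 0.1806, 0.2044]
tcp_rot: [1.936, 2.473, -0.002]
ft_force: [-0.2, -0.4, -4.6]
opening: 0.0247
```

```bash
python3 - <<'E'
from h import *
s=observe();print(s['clock'],s['ee_pos'],s['ft_force'],s['moment'],s['opening'])
f=lambda i,x,y:cv2.resize(i[y:y+75,x:x+100],None,fx=4,fy=4,interpolation=cv2.INTER_CUBIC)
a=snapshot("scene");b=snapshot("side")
cv2.imwrite("pics/s3.png",np.vstack([np.hstack([f(a,170,120),f(b,240,190)]),np.hstack([f(a,300,120),f(b,150,130)])]))
for n in("scene","side"):print(proj(cam(n),[[.602,-.0885,.094],[.602,-.0885,.078],[.447,.181,.15]]))
E
```

```text
6.6833 [0.44635406 0.18064476 0.20437409] [-0.18924524 -0.38180097 -4.63419483] [-0.07685036  0.19222596  0.02153777] 0.02467339326862812
[[234.53164192 167.12603906]
 [234.67751375 171.01139094]
 [356.67809812 165.43165124]]
[[282.68518581 210.41787161]
 [282.50785871 214.43886317]
 [188.87530409 171.83284157]]
```

View pics/s3.png

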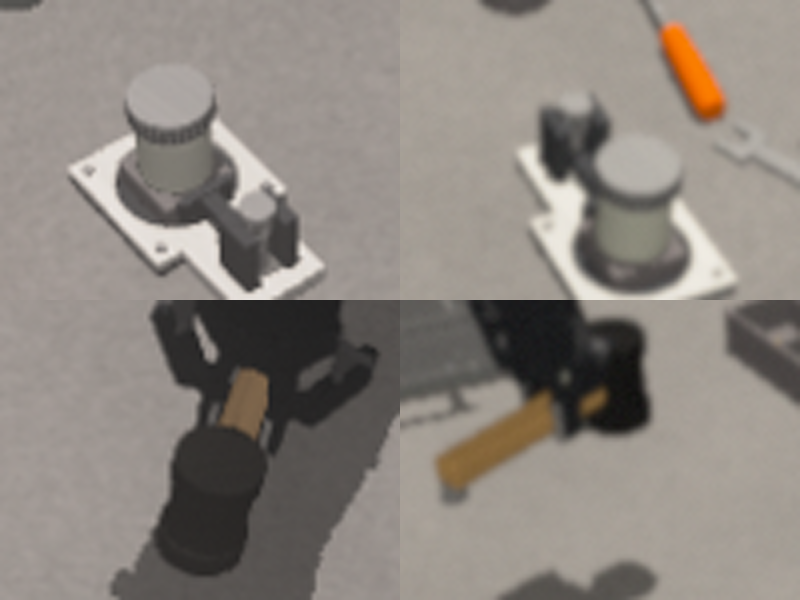

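The peg top is now at scene (234,171), which matches the fully-down prediction. Putting the mallet down.

>>> {"name": "servo_tool", "arguments": {"commands": [[[0,0,0,0,0,0.15,0],[0,0,0,0,0,0.3,0],[0,0,0,0,0,0.45,0],[0,0,0,0,0,0.58,0],[0,0,0,0,0,0.62,0],[0,0,0,0,0,0.64,0],[0,0,0,0,0,0.655,0],[0,0,0,0,0,0.66,0],[0,0,0,0,0,0.66,0]]]}}

```text
clock: 7.53
ee_pos: [0.4478, 0.1793, 0.0402]
tcp_rot: [1.938, 2.47, 0.0]
ft_force: [-0.7, -0.9, -5.0]
opening: 0.0244
```

>>> {"name": "servo_tool", "arguments": {"commands": [[[0,0,0,0,0,0,0.2],[0,0,0,0,0,0,0.4],[0,0,0,0,0,0,0.6],[0,0,0,0,0,0,1],[0,0,0,0,0,0,1],[0,0,0,0,0,0,1],[0,0,0,0,0,0,1],[0,0,0,0,0,0,1],[0,0,0,0,0,-0.1,1],[0,0,0,0,0,-0.25,1],[0,0,0,0,0,-0.4,1],[0,0,0,0,0,-0.55,1],[0,0,0,0,0,-0.65,1],[0,0,0,0,0,-0.65,1],[0,0,0,0,0,-0.65,1]]]}}

```text
clock: 8.78
ee_pos: [0.4481, 0.1796, 0.2037]
tcp_rot: [1.937, 2.468, 0.003]
ft_force: [0.3, -0.3, -0.4]
opening: 0.0856
```

```bash
python3 - <<'E'
from h import *
s=observe();M=R.from_rotvec(s['tcp_rot']).as_matrix();print(s['clock'],s['ee_pos'],s['ft_force'],s['opening'],M.round(3).tolist())
i=snapshot("wrist");cv2.imwrite("pics/w3.png",i);print(totool(s,[.5775,-.183,.2]))
E
```

```text
8.7833 [0.44806626 0.17962236 0.20365454] [ 0.30093721 -0.26524355 -0.38651553] 0.08564011589297028 [[-0.238, 0.971, 0.004], [0.971, 0.238, -0.001], [-0.002, 0.004, -1.0]]
[-1.53195414  0.15802708  0.01807514]
```

>>> {"name": "servo_tool", "arguments": {"commands": [[[0,0,0.1,-0.12,0.01,0,1],[0,0,0.25,-0.26,0.02,0,1],[0,0,0.4,-0.4,0.04,0,1],[0,0,0.55,-0.54,0.06,0,1],[0,0,0.7,-0.68,0.08,0,1],[0,0,0.85,-0.82,0.1,0,1],[0,0,0.97,-0.95,0.1,0,1],[0,0,0.97,-1,0.1,0,1],[0,0,0.97,-1,0.1,0,1],[0,0,0.97,-1,0.1,0,1]]]}}

```text
clock: 9.67
ee_pos: [0.5305, -0.0573, 0.2017]
tcp_rot: [2.719, 1.573, -0.0]
ft_force: [1.0, 1.0, -0.7]
opening: 0.0851
```

```bash
python3 - <<'E'
from h import *
s=observe();M=R.from_rotvec(s['tcp_rot']).as_matrix();print(s['clock'],s['ee_pos'],s['q'].round(2),M.round(3).tolist())
print(totool(s,[.5775,-.183,.2]))
E
```

```text
9.6667 [ 0.53046331 -0.05734302  0.20169648] [-0.26  0.3  -0.13  1.15 -0.    0.26] [[0.498, 0.867, -0.0], [0.867, -0.498, -0.0], [-0.0, 0.0, -1.0]]
[-0.34208327  0.41353363  0.00700399]
```

>>> {"name": "servo_tool", "arguments": {"commands": [[[0,0,0,-0.11,0.13,0,1],[0,0,0,-0.22,0.26,0,1],[0,0,0,-0.33,0.38,0,1],[0,0,0,-0.342,0.414,0,1],[0,0,0,-0.342,0.414,0,1],[0,0,0,-0.342,0.414,0,1]]]}}

```text
clock: 10.17
ee_pos: [0.5773, -0.1816, 0.2011]
tcp_rot: [-2.717, -1.575, 0.001]
ft_force: [0.3, -0.1, -0.5]
opening: 0.0855
```

```bash
python3 - <<'E'
from h import *
s=observe();print(s['clock'],s['ee_pos'])
i=snapshot("wrist");c=cam("wrist",s);print(proj(c,[[.5775,-.183,.1015],[.602,-.0885,.078]]).round(0))
b=snapshot("scene");cv2.imwrite("pics/w4.png",i);b=cv2.resize(b[130:230,320:420],(288,288));cv2.imwrite("pics/w4b.png",np.hstack([i,cv2.copyMakeBorder(b,0,96,0,0,0)]))
E
```

```text
10.1667 [ 0.57730373 -0.18162901  0.20106943]
[[256. 200.]
 [357. 166.]]
```

View pics/w4b.png

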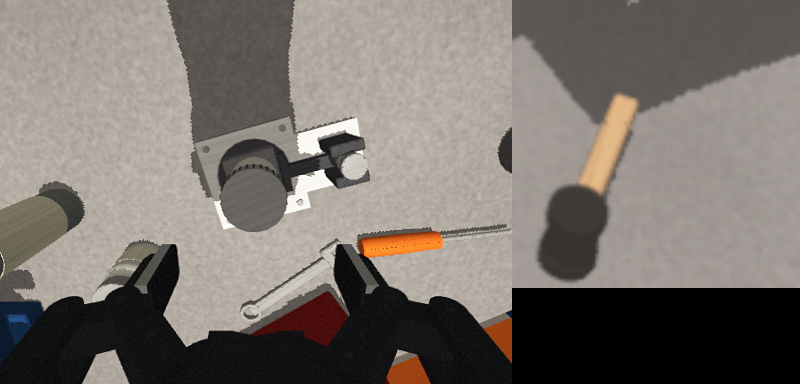

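The wrist view shows the cap top from x 219 to 288, centred at (253.5,199), against a predicted (256,200). The peg is at (354,166), also close to prediction. In the scene crop the mallet stands upright on the bench.

```bash
python3 - <<'E'
from h import *
s=observe();c=cam("wrist",s);i=cv2.imread("pics/w4.png")
e=onz(c,[(219,199),(288,199),(253.5,232),(253.5,199)],.1015);print(e.round(4),np.linalg.norm(e[0]-e[1]))
P=e[3]*1;P[2]=.09;t=totool(s,P);print(t,t*250)
E
```

```text
[[ 0.5602 -0.2102  0.1015]
 [ 0.5903 -0.1575  0.1015]
 [ 0.6031 -0.1998  0.1015]
 [ 0.5753 -0.1838  0.1015]] 0.06065892029656701
[-0.01324118 -0.00055703  0.44668472] [ -3.31029388  -0.13925863 111.67117956]
```

>>> {"name": "servo_tool", "arguments": {"commands": [[[0,0,0,-0.012,0,0.12,1],[0,0,0,-0.012,0,0.24,1],[0,0,0,-0.012,0,0.33,1],[0,0,0,-0.012,0,0.4,1],[0,0,0,-0.012,0,0.44,1],[0,0,0,-0.012,0,0.458,1],[0,0,0,-0.012,0,0.458,1],[0,0,0,-0.012,0,0.458,1]]]}}

```text
clock: 10.93
ee_pos: [0.5759, -0.1833, 0.0881]
tcp_rot: [2.717, 1.577, 0.0]
ft_force: [0.7, -0.5, 0.5]
opening: 0.0853
```

>>> {"name": "servo_tool", "arguments": {"commands": [[[0,0,0,0,0,0,0.8],[0,0,0,0,0,0,0.75],[0,0,0,0,0,0,0.7],[0,0,0,0,0,0,0.65],[0,0,0,0,0,0,0.5],[0,0,0,0,0,0,0.3],[0,0,0,0,0,0,0],[0,0,0,0,0,0,0],[0,0,0,0,0,0,0],[0,0,0,0,0,0,0]]], "grip_force": 70}}

```text
clock: 11.77
ee_pos: [0.5763, -0.1838, 0.0893]
tcp_rot: [2.715, 1.576, 0.001]
ft_force: [-3.8, 0.3, 10.3]
opening: 0.0582
```

```bash
python3 - <<'E'
from h import *
s=observe();M=R.from_rotvec(s['tcp_rot']).as_matrix();print(s['clock'],s['ee_pos'],s['q'].round(2),s['ft_force'],s['moment'],s['opening'],(s['ft_force']@M).round(1),np.degrees(np.arctan2(M[1,0],M[0,0])))
E
```

```text
11.7667 [ 0.57631294 -0.18378258  0.08931892] [-0.44  0.48 -0.15  0.94 -0.    0.08] [-3.78810176  0.30349774 10.33078138] [-0.13090591  0.53348046  0.05625866] 0.0582033987140502 [ -1.6  -3.4 -10.3] 60.27306312379087
```

>>> {"name": "servo_tool", "arguments": {"commands": [[[0,0,-0.06,0,0,0,0],[0,0,-0.12,0,0,0,0],[0,0,-0.18,0,0,0,0],[0,0,-0.24,0,0,0,0],[0,0,-0.3,0,0,0,0],[0,0,-0.36,0,0,0,0],[0,0,-0.42,0,0,0,0],[0,0,-0.48,0,0,0,0],[0,0,-0.54,0,0,0,0],[0,0,-0.6,0,0,0,0],[0,0,-0.6,0,0,0,0],[0,0,-0.6,0,0,0,0]]]}}

```text
clock: 12.77
ee_pos: [0.5766, -0.1845, 0.0898]
tcp_rot: [2.273, 2.163, -0.0]
ft_force: [-0.7, -5.0, 1.8]
opening: 0.0576
```

```bash
python3 - <<'E'
from h import *
s=observe();M=R.from_rotvec(s['tcp_rot']).as_matrix();print(s['clock'],s['ee_pos'],s['q'].round(2),s['ft_force'],s['moment'],s['opening'],np.degrees(np.arctan2(M[1,0],M[0,0])),M[2].round(3))
i=snapshot("wrist");cv2.imwrite("pics/w5.png",i)
E
```

```text
12.7667 [ 0.57664418 -0.18445203  0.08979955] [-0.44  0.48 -0.15  0.94 -0.   -0.39] [-0.66407681 -5.03689659  1.76722921] [-1.15780777  0.1247228  -0.05360186] 0.05764835853929743 87.16838928100105 [-0.003  0.003 -1.   ]
```

>>> {"name": "servo_tool", "arguments": {"commands": [[[0,0,-0.06,0,0,0,0],[0,0,-0.12,0,0,0,0],[0,0,-0.18,0,0,0,0],[0,0,-0.24,0,0,0,0],[0,0,-0.3,0,0,0,0],[0,0,-0.36,0,0,0,0],[0,0,-0.42,0,0,0,0],[0,0,-0.48,0,0,0,0],[0,0,-0.54,0,0,0,0],[0,0,-0.6,0,0,0,0],[0,0,-0.66,0,0,0,0],[0,0,-0.72,0,0,0,0],[0,0,-0.78,0,0,0,0],[0,0,-0.8,0,0,0,0],[0,0,-0.8,0,0,0,0],[0,0,-0.8,0,0,0,0]]]}}

```text
clock: 14.15
ee_pos: [0.5774, -0.1855, 0.0908]
tcp_rot: [1.496, 2.756, -0.004]
ft_force: [-0.3, -7.0, 8.0]
opening: 0.0582
```

```bash
python3 - <<'E'
from h import *
s=observe();M=R.from_rotvec(s['tcp_rot']).as_matrix();print(s['clock'],s['ee_pos'],s['q'].round(2),s['ft_force'],s['moment'],s['opening'],np.degrees(np.arctan2(M[1,0],M[0,0])),M[2].round(3))
a=snapshot("scene");b=snapshot("side");i=snapshot("wrist")
f=lambda i,x,y:cv2.resize(i[y:y+75,x:x+75],(384,384),interpolation=cv2.INTER_CUBIC)
cv2.imwrite("pics/s5.png",np.hstack([f(a,175,125),f(b,255,195)]))
cv2.imwrite("pics/w6.png",i)
E
```

```text
14.15 [ 0.57737509 -0.1855048   0.09082976] [-0.44  0.48 -0.15  0.94 -0.   -1.02] [-0.25596509 -6.98041858  7.95396774] [-1.47221066  0.0706091  -0.09993919] 0.0581972495814592 123.01665435380819 [-0.007  0.001 -1.   ]
```

View pics/s5.png

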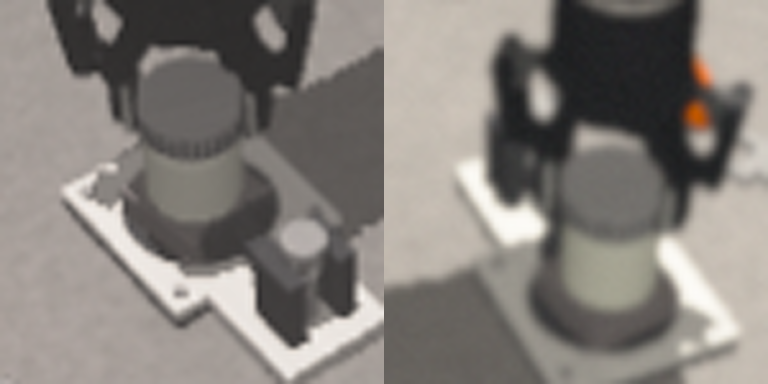

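```bash
python3 - <<'E'
from h import *
a0=cv2.imread("pics/scene0.png");a=snapshot("scene");w4=cv2.imread("pics/w4.png");w6=cv2.imread("pics/w6.png")
def f(i,x,y,w,h,g=.55):
    k=cv2.resize(i[y:y+h,x:x+w],(400,300),interpolation=cv2.INTER_CUBIC);return (255*(k/255.)**g).astype(np.uint8)
cv2.imwrite("pics/c7.png",np.vstack([np.hstack([f(a0,187,135,60,45),f(a,187,135,60,45)]),np.hstack([f(w4,180,100,200,150),f(w6,160,150,200,150)])]))
E
```

```text
(no output)
```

View pics/c7.png

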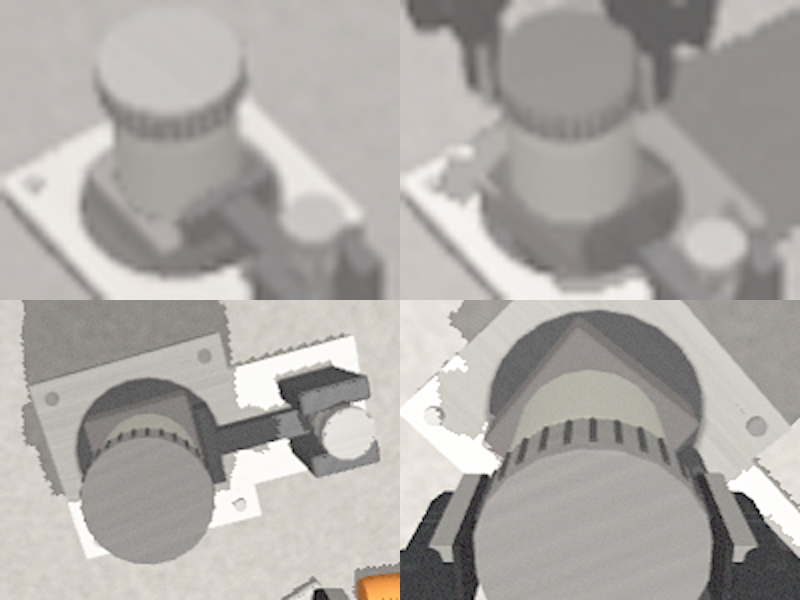

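The wrist views show the jar's foot turned only a few degrees relative to the plate. The cap's brush lines keep their angle to the gripper, so it has not slipped. Relative turn is about 0.95–1.2 rad. I'll nudge a little further and start the lift.

>>> {"name": "servo_tool", "arguments": {"commands": [[[0,0,-0.03,0,0,0,0],[0,0,-0.06,0,0,0,0],[0,0,-0.06,0,0,0,0],[0,0,-0.06,0,0,-0.004,0],[0,0,-0.06,0,0,-0.008,0],[0,0,-0.06,0,0,-0.012,0],[0,0,-0.06,0,0,-0.016,0],[0,0,-0.06,0,0,-0.02,0],[0,0,-0.06,0,0,-0.02,0]]]}}

```text
clock: 15.1
ee_pos: [0.5774, -0.1854, 0.096]
tcp_rot: [1.43, 2.79, -0.004]
ft_force: [1.3, -1.8, -1.3]
opening: 0.0582
```

```bash
python3 - <<'E'
from h import *
s=observe();M=R.from_rotvec(s['tcp_rot']).as_matrix();print(s['clock'],s['ee_pos'],s['ft_force'],s['moment'],s['opening'],np.degrees(np.arctan2(M[1,0],M[0,0])),M[2].round(4))
E
```

```text
15.1 [ 0.57738347 -0.18540112  0.09595564] [ 1.33956964 -1.84854118 -1.25542945] [-0.2491195  -0.00500939 -0.00619392] 0.05822329711014736 125.71206962527228 [-6.7e-03  7.0e-04 -1.0e+00]
```

>>> {"name": "servo_tool", "arguments": {"commands": [[[0,0,0,0,0,-0.015,0],[0,0,0,0,0,-0.03,0],[0,0,0,0,0,-0.045,0],[0,0,0,0,0,-0.06,0],[0,0.004,0,0,0,-0.075,0],[0,0.008,0,0,0,-0.09,0],[0,0.008,0,0,0,-0.105,0],[0,0.008,0,0,0,-0.12,0],[0,0.008,0,0,0,-0.127,0],[0,0.008,0,0,0,-0.127,0],[0,0.008,0,0,0,-0.127,0],[0,0.008,0,0,0,-0.127,0],[0,0.008,0,0,0,-0.127,0],[0,0.008,0,0,0,-0.127,0]]]}}

```text
clock: 16.27
ee_pos: [0.5771, -0.1852, 0.1275]
tcp_rot: [1.433, 2.795, 0.001]
ft_force: [-0.2, -0.7, 0.0]
opening: 0.058
```

```bash
python3 - <<'E'
from h import *
s=observe();M=R.from_rotvec(s['tcp_rot']).as_matrix();print(s['clock'],s['ee_pos'],s['ft_force'],s['joint_vel'].round(3),s['opening'],M[2].round(4))
a=snapshot("scene");b=snapshot("side")
f=lambda i,x,y,w,h:cv2.resize(i[y:y+h,x:x+w],(400,300),interpolation=cv2.INTER_CUBIC)
cv2.imwrite("pics/s8.png",np.vstack([np.hstack([f(a,175,115,80,60),f(b,250,185,80,60)]),np.hstack([f(a,130,90,320,240),f(b,120,110,280,210)])]))
E
```

```text
16.2667 [ 0.57714734 -0.18520717  0.12752731] [-0.18378013 -0.71664173  0.00554344] [-0.001 -0.001  0.001  0.002 -0.    -0.001] 0.05797120440223762 [-1.e-04  5.e-04 -1.e+00]
```

View pics/s8.png

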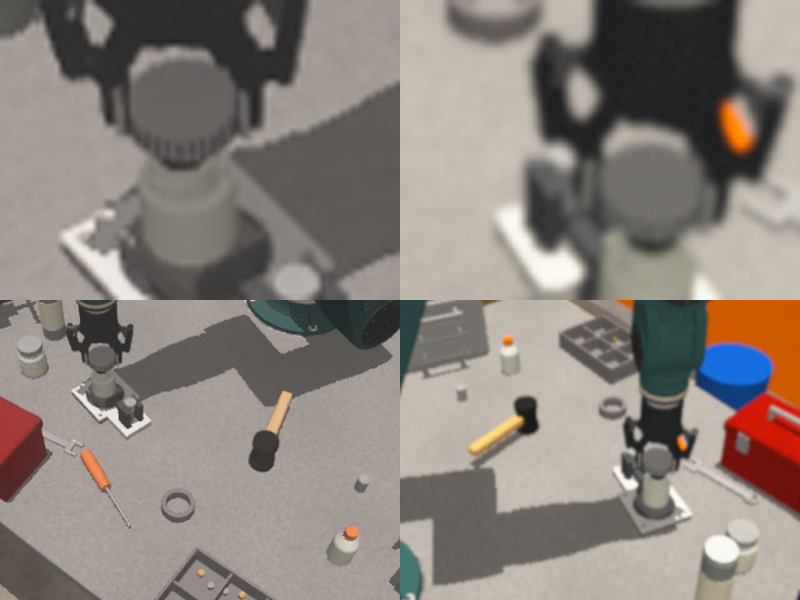

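The cap is off and held level above the jar, which still sits in the holder with the peg down. The mallet stands on the bench and the other things have not moved.

```bash
python3 -c "
from h import *
s=observe();print(s['clock'],s['ft_force'],s['opening']);print(finish_job())"
```

```text
16.3667 [-0.44130199 -0.18956113 -0.83903139] 0.057655637757951114
the job is handed in; nothing more can be done
None
```

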